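# Level the potting plate with a bullseye level and hold the level pressed

### The arm

A 7-joint arm with a two-finger parallel gripper is mounted at the origin on the work surface. World frame = base frame: x ahead of the robot, y to its left, z up, the work surface at z = 0. Lengths are in m, angles in rad, forces in N, time in s.
With the tool pointing down it reaches from about 0.4 to 0.85 m from the base axis. Payload 4.5 kg.
Tool frame: the origin (TCP) lies at the very end of the fingers, on their centre line; the grasp point (between the pads) lies 19 mm behind it (r.pinch_z is the distance from the TCP to the grasp point, in m); z points along the fingers, y is the line along which they close (so a half turn about z gives the same grasp; the last joint's range is limited). The gripper opens to 88 mm and grips with 3 to 60 N. Pads are 18 mm wide; open, the fingers measure 123 mm over their backs; the gripper's body (75 mm by 187 mm) begins 45 mm behind the grasp point.
Start: joints at [-1.252, 0.689, -0.195, 1.565, 0.157, 0.902, -0.215], TCP at [0.176, 0.6, 0.239] pointing down, gripper open.
Joint ranges: [-3.01, 3.01], [-0.46, 2.08], [-1.47, 1.51], [0.13, 2.56], [-1, 4.14], [0.04, 2.09], [-2.66, 2.66]. Speed limits (rad/s): [2.57, 2.57, 3.14, 3.14, 3.14, 3.14, 3.14].

### API

Orientations are given as a unit quaternion [x, y, z, w].
In Python, from plant import r, cams gives the robot as it stands.
- The arm moves only by the shell command python3 -m pendant 'ROWS' [FORCE]. ROWS is JSON, a list of rows, each a list of 3 entries, a list of its own where there are three numbers: the closure, from -1 (fully open) to 1 (shut), then the shift along the tool's x, y, z in mm, then the turn, a rotation vector about the tool's x, y, z in degrees. A call has 1 to 8 rows; each row shifts and turns the commanded pose from where the row before left it, along the tool's axes as they then stand; what a row does not reach is not made up. A row lasts 1/8 s, in which the tool goes at most 62.5 mm and 10.7 degrees, less where a joint would pass 70% of its speed; a pose out of reach is approached as far as the arm can. A call with a gripper value outside its range is refused whole. The fingers move at their own pace and stop on an object; FORCE is the grip in N (left out, the last holds). Time passes only in rows, so rows that do not move let the fingers close. It gives the time, the measured TCP pose, the force, the opening and the grip force at its end, in the units of the state.
- r.get_state(): the state, without advancing time (a new reading comes with each control period).
- cams.snapshot(name): name is "scene" or "top" or "wrist"; returns a dict with "img" (400x640x3 uint8, red, green, blue), "camera_matrix" (3x3 intrinsics, pixels), "camera_from_world" (4x4, takes a point from world to camera coordinates); the wrist camera has in their place "tool_from_camera" (4x4, takes a point from camera to tool coordinates, whose origin is the TCP and whose axes are the flange's). Camera axes: x right, y up, looking along -z (the intrinsics and any distortion apply to the point x, -y, -z); pixel columns grow to the right and rows downward; lengths in m; the calibration is good to about 2 mm. A picture is of the moment at which its call begins: read the wrist's pose just before it. There is no depth.
- r.finish_job(): hands the job in; it is judged then, once.
The state is a dict: "clock": time; "q": joint angles; "qd": joint speeds; "joint_torque": joint torques, N m; "tool_pos": TCP position; "eef_rot": TCP orientation; "contact_force": force on the tool from outside, world axes, zero at the start; "moment": the same for the moment, N m; "opening": opening from 0.0 (shut) to 1.0 (fully open); "finger_force": force on a finger pad.
Only numpy, scipy, OpenCV 4.12 (cv2) and the standard library are available. Lean on these libraries where they do the work, as an engineer would, in place of code of your own. Each camera call takes 0.05 s, during which the arm holds its last target. There are 200 camera calls.

### The job

Set the round blue spirit level into the black ring seat on the tilting plate so that its flange sits flat on the rim, let go of it, and only then turn the plate's red levelling foot until the bubble stands inside the ring mark in the middle. Then press down on top of the level with the closed fingertips, firmly but gently, so that it sinks some millimetres into its sprung seat with the bubble still centred, and finish while holding it pressed like that (the lock nut will be tightened meanwhile). Leave the other things on the bench alone.

Things in the scene. Friction and masses are not known exactly. Their poses are not given: they have to be found in the camera images.
- stand: Fixed grey stand of the tilting plate: base slab 200 mm (its x) by 340 mm (its y), 12 mm thick. Origin: middle of the base on the bench, straight below the ring seat; z up. The plate's hinge lies at its y = -120 mm, the ring seat at y = 0, the levelling foot at y = +130 mm (all at its x = 0).
- plate: Aluminium plate 144 x 210 x 8 mm with a tongue under the red knob. Origin on the hinge axis, 62 mm above the bench, at mid thickness; x along the hinge, y towards the foot, z out of its top. Level when z is vertical; at the start its foot end is 1.2 to 4 degrees low. It moves only as the foot turns: 1 rad clockwise tilts it by 0.03 rad; a seated level's bubble moves 7.5 mm towards the foot.
- seat_rim (a point): Centre of the mouth of the black ring seat on the plate, in the plane of its rim (88 mm above the bench when level). Ring outer diameter 64 mm, opening 50 mm, 12 mm deep. The ring is on a spring: it sinks square to the plate up to 8 mm, about 1.5 N per mm; the level alone sinks it about 1 mm. In the plate's frame the unloaded rim centre is at y = 120 mm, z = 26 mm.
- foot_top (a point): Centre of the top of the levelling foot's red ribbed knob: round, upright, 36 mm in diameter (39 over the ribs), 30 mm high, top 106 mm above the bench, clear all round; grip it from above at any yaw. It turns in place, stiffly (0.13 N m), and stays where left. Clockwise from above raises the foot end of the plate; 0.7 to 2.3 rad is needed, and it stops 1.2 rad past level.
- level: Loose round spirit level, 0.13 to 0.21 kg. Origin: centre of its underside; z up. From below: spigot 8 mm high, tapering from 45 mm to 36 at its foot, to go into the ring; black flange 64 mm in diameter, 5 mm thick, to rest on the rim; blue housing 44 mm in diameter, 26 mm high, to grip. Total height 39 mm. In its flat top is a green vial with a pale bubble and a black ring mark 13 mm in diameter.
- level_flange (a point): Centre of the flange's underside, 8 mm above the level's origin; when seated it coincides with seat_rim.
- vial_centre (a point): Centre of the vial, on the level's axis 36 mm above its origin, 3 mm below its top.
- bubble (a point): Centre of the pale bubble (9 mm across). It floats towards the higher side of the vial, 2.5 mm per 0.01 rad of tilt, at most 10 mm along each of the level's x and y axes, and takes about 1.5 s to settle. It is at vial_centre when the level stands level.
- reel: Bystander: reel of solder wire, 50 mm in diameter and high. Origin: centre of its underside.
- tin: Bystander: tip-cleaner tin, 56 mm in diameter, 26 mm high. Origin: centre of its underside.
- flux_bottle: Bystander: yellow bottle with a needle tip, 42 mm in diameter, 125 mm high. Origin: centre of its underside.
- pliers: Bystander: small pliers lying along their x, 125 mm long, 10 mm high, yellow handles. Origin: middle, on the bench.
- brush: Bystander: brush 160 mm long lying on the bench. Origin: middle, on the bench.
Mind the look-alikes: they are no part of the job. Of the things like the level, leave any that is pink; of the rest the larger one is meant.

How it is judged:
On the way, in this order (a step that is already met when the one before it is completed fails the run):
1. the level is seated on the ring's rim of the still tilted plate, let go and at rest (horizontal distance between level_flange and seat_rim below 0.004 m and z of level_flange in the frame of seat_rim between -0.003 and 0.002 m and angle between the z axis of level and the z axis of plate, either way round below 0.025 rad and contact force between the fingers and level below 0.1 N and linear speed of level below 0.02 m/s and angle between plate's own z axis and vertical above 0.012 rad), for 0.2 s.
2. the foot has been turned so that the bubble is centred and the plate level, the level seated and not touched (horizontal distance between level_flange and seat_rim below 0.004 m and z of level_flange in the frame of seat_rim between -0.003 and 0.002 m and angle between the z axis of level and the z axis of plate, either way round below 0.025 rad and horizontal distance between bubble and vial_centre below 0.0022 m and angle between plate's own z axis and vertical below 0.0095 rad and contact force between the fingers and level below 0.1 N), for 0.3 s.
At the end, for the whole second after the job is handed in: Level seated in its ring (centres within 4 mm, flange on the rim within 2 mm, square within 0.025 rad), bubble within 2.2 mm of the vial centre, plate within 0.0095 rad of level, fingers pressing the level with 2.5 to 25 N so that the sprung seat is held 2.8 mm or more down, at rest (horizontal distance between level_flange and seat_rim below 0.004 m and z of level_flange in the frame of seat_rim between -0.003 and 0.002 m and angle between the z axis of level and the z axis of plate, either way round below 0.025 rad and horizontal distance between bubble and vial_centre below 0.0022 m and angle between plate's own z axis and vertical below 0.0095 rad and contact force between the fingers and level between 2.5 and 25 N and z of seat_rim in the frame of plate below 0.0232 m and linear speed of level below 0.01 m/s); the arm keeps its last pose, push and grip.
It fails at once if a bystander is moved by more than 30 mm (distance of any of reel, tin, flux_bottle, pliers, brush from where it was at the start of the episode above 0.03 m).
It also fails if it takes over 72 s, if anything falls off the work surface, if the arm or the gripper's body presses on something with over 40 N, if the wrist force passes 120 N, or if a joint passes its speed limit or range.

## Working session

There is one attempt and no reset: what is moved stays moved. The work goes in short steps, Python scripts to look and compute and a shell command to move; the robot and the scene stay as the last step left them, time stands still between calls to the robot, and variables do not carry over. Pictures are saved under pics/ and viewed, at most 10 in all, crops included, and the job is handed in when it is done.

```bash
ls; mkdir -p pics; python3 - <<'E'
from plant import r,cams
import cv2,numpy as np
print(r.get_state())
a=[]
for n in("scene","top"):
    s=cams.snapshot(n); cv2.imwrite(f"pics/{n}0.png",s["img"][:,:,::-1]); print(n,s["camera_matrix"].tolist(),np.round(s["camera_from_world"],4).tolist(),s.keys())
E
```

```text
pics
{'clock': 0.0, 'q': array([-1.25220632,  0.68998016, -0.19453305,  1.56636966,  0.15733592,
        0.90251168, -0.21513127]), 'qd': array([-5.95393954e-04,  1.04430585e-05,  2.92417538e-05, -3.31558283e-04,
       -6.18372599e-04, -1.09414034e-03, -1.32212719e-03]), 'joint_torque': array([ 8.57630766e-05, -5.27558434e+01, -1.26728274e+00, -1.53436589e+01,
       -5.27780713e-02,  6.38014710e-03,  1.77228699e-04]), 'tool_pos': array([0.17546285, 0.59918706, 0.23790609]), 'eef_rot': array([ 1.41868051e-01,  9.89885135e-01, -9.34134248e-04, -5.55038338e-05]), 'contact_force': array([-0.09675889,  0.99664645, -0.77838436]), 'moment': array([ 0.001175  , -0.01469374,  0.01277554]), 'finger_force': 0.0, 'opening': 1.003977514118879}
scene [[430.10012504327113, 0.0, 318.210144447999], [0.0, 430.10012504327113, 200.45770960915692], [0.0, 0.0, 1.0]] [[-0.256, 0.9665, -0.0162, 0.1671], [-0.7672, -0.1929, 0.6117, 0.3437], [0.5882, 0.169, 0.7909, -1.4322], [0.0, 0.0, 0.0, 1.0]] dict_keys(['img', 'camera_matrix', 'camera_from_world'])
top [[502.3995167218513, 0.0, 315.4526924391915], [0.0, 502.3995167218513, 199.65725301092536], [0.0, 0.0, 1.0]] [[-0.0221, -0.9998, 0.0005, -0.0186], [0.9972, -0.0221, 0.0714, -0.5364], [-0.0714, 0.0021, 0.9974, -1.2977], [0.0, 0.0, 0.0, 1.0]] dict_keys(['img', 'camera_matrix', 'camera_from_world'])
```

View pics/scene0.png

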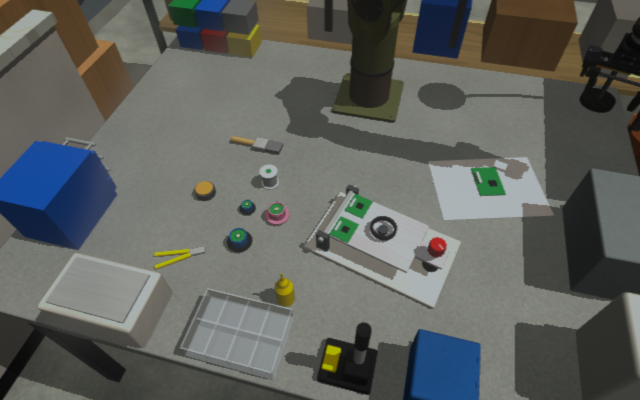

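View pics/top0.png

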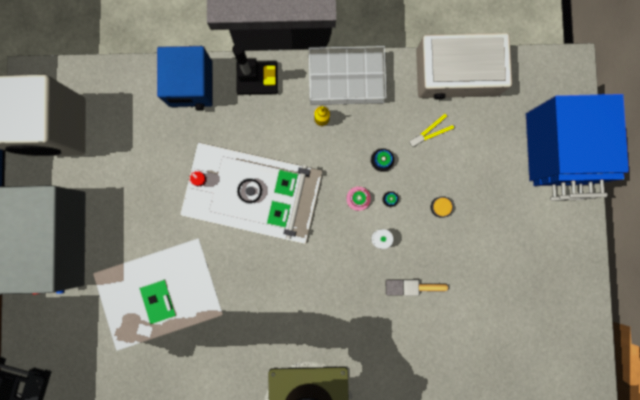

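The views show the big blue level at top px (383,159), the small look-alike at (391,199), the pink one at (359,198), the ring at (250,190) and the red knob at (198,178).

```bash
cat > h.py <<'E'
import numpy as np,cv2
from scipy.spatial.transform import Rotation as R
from plant import r,cams
def snap(n,save=None):
    st=r.get_state(); s=cams.snapshot(n)
    if "camera_from_world" in s: wc=np.linalg.inv(s["camera_from_world"])
    else:
        T=np.eye(4);T[:3,:3]=R.from_quat(st["eef_rot"]).as_matrix();T[:3,3]=st["tool_pos"]; wc=T@s["tool_from_camera"]
    if save: cv2.imwrite(f"pics/{save}.png",s["img"][:,:,::-1])
    return s["img"],np.array(s["camera_matrix"]),wc,s
def ray(uv,z,K,wc):
    d=wc[:3,:3]@np.array([(uv[0]-K[0,2])/K[0,0],-(uv[1]-K[1,2])/K[1,1],-1.]); o=wc[:3,3]
    return o+d*(z-o[2])/d[2]
def proj(p,K,wc):
    c=np.linalg.inv(wc)@np.append(p,1); return K[0,2]+K[0,0]*c[0]/-c[2],K[1,2]-K[1,1]*c[1]/-c[2]
def blob(mask,c,rad):
    m=np.zeros(mask.shape,np.uint8);cv2.circle(m,(int(c[0]),int(c[1])),rad,1,-1)
    y,x=np.nonzero(mask&(m>0)); return x.mean(),y.mean(),len(x)
def hsv(img): return cv2.cvtColor(img,cv2.COLOR_RGB2HSV)
def totool(p):  # world point -> shift in tool axes (mm)
    st=r.get_state(); return R.from_quat(st["eef_rot"]).inv().apply(np.array(p)-st["tool_pos"])*1000
E
python3 - <<'E'
from h import *
img,K,wc,_=snap("top"); H=hsv(img); h,s,v=H[...,0],H[...,1],H[...,2]
def show(n,m,c,rad,z):
    b=blob(m,c,rad); print(n,np.round(b,1),np.round(ray(b,z,K,wc),4))
dark=v<60
show("level flange-ish",(v<75)|(s>120),(383,159),16,.025)
show("vial",(h>40)&(h<85)&(s>100),(383,159),12,.036)
show("ring",dark,(250,190),17,.08)
show("knob",((h<8)|(h>172))&(s>130),(198,178),14,.100)
show("small",(v<75)|(s>120),(391,199),10,.02)
show("pink",s>100,(359,198),14,.02)
show("reel",v>170,(383,239),14,.05)
show("bottle",(s>150),(322,116),14,.06)
E
```

```text
level flange-ish [382.6 159.8 407. ] [ 0.6364 -0.2089  0.025 ]
vial [383.4 158.1 131. ] [ 0.6391 -0.2095  0.036 ]
ring [250.  190.2  61. ] [0.5588 0.1329 0.08  ]
knob [197.8 178.6 167. ] [0.5885 0.2587 0.1   ]
small [390.4 199.  177. ] [ 0.5332 -0.2268  0.02  ]
pink [361.1 198.  181. ] [ 0.5375 -0.1502  0.02  ]
reel [381.2 238.2 380. ] [ 0.4317 -0.1955  0.05  ]
bottle [321.6 115.4 247. ] [ 0.7496 -0.0509  0.06  ]
```

```bash
python3 -m pendant '[[-1,[-33,-32,2],[0,0,0]],[-1,[-33,-32,2],[0,0,0]],[-1,[-33,-32,2],[0,0,0]],[-1,[-33,-32,2],[0,0,0]],[-1,[-33,-32,2],[0,0,0]],[-1,[-33,-32,2],[0,0,0]],[-1,[-33,-32,2],[0,0,0]],[-1,[-33,-32,2],[0,0,0]]]'
python3 -m pendant '[[-1,[-33,-32,2],[0,0,0]],[-1,[-33,-32,2],[0,0,0]],[-1,[-33,-32,2],[0,0,0]],[-1,[-33,-32,2],[0,0,0]],[-1,[-33,-32,2],[0,0,0]],[-1,[-33,-32,2],[0,0,0]],[-1,[-33,-32,2],[0,0,0]],[-1,[-33,-32,2],[0,0,0]]]'
python3 - <<'E'
from h import *
print(totool([.637,-.209,.16]), r.get_state()["q"])
E
```

```text
clock: 1.15
tool_pos: [0.3577, 0.2787, 0.2226]
eef_rot: [0.142, 0.99, 0.0, 0.0]
contact_force: [1.2, -0.6, 0.7]
opening: 1.0
finger_force: 0.0
clock: 2.15
tool_pos: [0.539, -0.0413, 0.2065]
eef_rot: [0.142, 0.99, 0.0, -0.0]
contact_force: [-0.2, 1.2, 0.0]
opening: 0.997
finger_force: 0.0
[-141.20363668 -133.43053389   46.42081667] [ 0.17421693  0.63181648 -0.29887817  1.85259225  0.27370403  0.69746763
  1.0044434 ]
```

```bash
python3 -m pendant '[[-1,[-28,-27,9],[0,0,0]],[-1,[-28,-27,9],[0,0,0]],[-1,[-28,-27,9],[0,0,0]],[-1,[-28,-26,9],[0,0,0]],[-1,[-28,-26,9],[0,0,0]],[-1,[0,0,0],[0,0,0]]]'
python3 - <<'E'
from h import *
img,K,wc,_=snap("wrist","w1")
print(proj([.637,-.209,.036],K,wc),r.get_state()["tool_pos"],_["tool_from_camera"])
H=hsv(img); c=proj([.637,-.209,.036],K,wc)
h,s,v=H[...,0],H[...,1],H[...,2]
b=blob((h>40)&(h<85)&(s>100),c,70);print(b,ray(b,.036,K,wc),totool(ray(b,.036,K,wc)))
b=blob((h>95)&(h<130)&(s>100),c,130);print(b,ray(b,.034,K,wc))
E
```

```text
clock: 2.9
tool_pos: [0.6352, -0.2109, 0.1601]
eef_rot: [0.144, 0.99, -0.001, -0.001]
contact_force: [-0.8, 0.0, 0.3]
opening: 1.0
finger_force: 0.0
(np.float64(319.4337371014983), np.float64(193.74188747796006)) [ 0.63492788 -0.20808719  0.16062964] [[-1.90025660e-04  9.54769436e-01  2.97347083e-01  7.72338530e-02]
 [ 9.99999867e-01  3.88061883e-05  5.14465017e-04  6.37500908e-06]
 [ 4.79656568e-04  2.97347141e-01 -9.54769317e-01 -1.45754237e-01]
 [ 0.00000000e+00  0.00000000e+00  0.00000000e+00  1.00000000e+00]]
(np.float64(319.5180608365019), np.float64(195.6292775665399), 1052) [ 0.63873611 -0.20943292  0.036     ] [ -4.21012892  -0.17709012 124.62385339]
(np.float64(308.3554987212276), np.float64(167.6841432225064), 782) [ 0.61154566 -0.21176509  0.034     ]
```

View pics/w1.png

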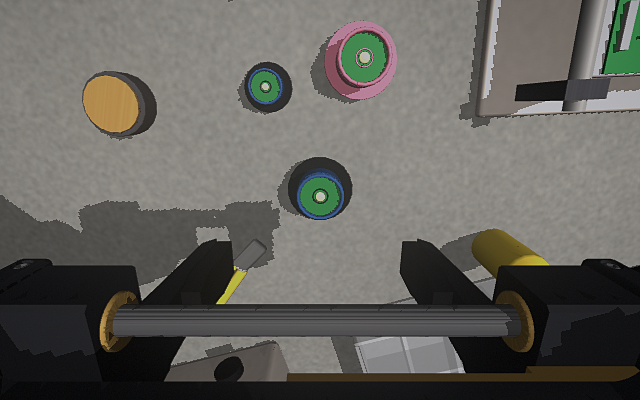

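Wrist view: level's vial at (320,196), open fingers straddle it and the pink and small look-alikes are well clear. Descend and grip.

```bash
python3 -m pendant '[[-1,[-4,0,30],[0,0,0]],[-1,[0,0,35],[0,0,0]],[-1,[0,0,35],[0,0,0]],[-1,[0,0,25],[0,0,0]],[-1,[0,0,17],[0,0,0]],[-1,[0,0,0],[0,0,0]],[1,[0,0,0],[0,0,0]],[1,[0,0,0],[0,0,0]]]' 15
python3 -m pendant '[[1,[0,0,0],[0,0,0]],[1,[0,0,0],[0,0,0]],[1,[0,0,0],[0,0,0]],[1,[0,0,0],[0,0,0]],[1,[0,0,0],[0,0,0]]]' 20
```

```text
clock: 3.95
tool_pos: [0.6402, -0.2081, 0.021]
eef_rot: [0.142, 0.99, -0.0, 0.001]
contact_force: [-0.3, -0.1, 0.7]
opening: 0.798
finger_force: 0.0
clock: 4.58
tool_pos: [0.6393, -0.2083, 0.0199]
eef_rot: [0.142, 0.99, -0.0, 0.0]
contact_force: [-1.3, -0.6, 3.0]
opening: 0.497
finger_force: 20.0
```

```bash
python3 -m pendant '[[1,[0,0,-30],[0,0,0]],[1,[0,0,-40],[0,0,0]],[1,[0,0,-40],[0,0,0]],[1,[0,0,-40],[0,0,0]],[1,[13,38,-5],[0,0,0]],[1,[13,38,-5],[0,0,0]],[1,[13,38,0],[0,0,0]],[1,[13,38,0],[0,0,0]]]'
python3 -m pendant '[[1,[13,38,0],[0,0,0]],[1,[13,38,0],[0,0,0]],[1,[13,38,0],[0,0,0]],[1,[13,38,0],[0,0,0]],[1,[0,0,0],[0,0,0]],[1,[0,0,0],[0,0,0]],[1,[0,0,0],[0,0,0]]]'
python3 - <<'E'
from h import *
img,K,wc,_=snap("wrist","w2")
st=r.get_state()
print(proj([.5588,.1329,.08],K,wc),proj([.5885,.2587,.1],K,wc),st["tool_pos"],totool([.5588,.1329,.08]),st["q"])
E
```

```text
clock: 5.58
tool_pos: [0.6315, -0.0459, 0.1792]
eef_rot: [0.142, 0.99, 0.0, -0.001]
contact_force: [1.0, -0.0, -2.4]
opening: 0.493
finger_force: 20.0
clock: 6.45
tool_pos: [0.625, 0.1108, 0.1794]
eef_rot: [0.143, 0.99, -0.001, -0.0]
contact_force: [0.6, 0.0, -1.8]
opening: 0.496
finger_force: 20.0
(np.float64(319.94619675138324), np.float64(113.47498153980406)) (np.float64(506.1956973207018), np.float64(103.67202847205417)) [0.62502005 0.11103648 0.17948201] [69.69841031  2.32427548 99.48119264] [-0.10472919  0.7779942  -0.26566757  1.58811033  0.25835465  0.81086372
  0.80722881]
```

View pics/w2.png

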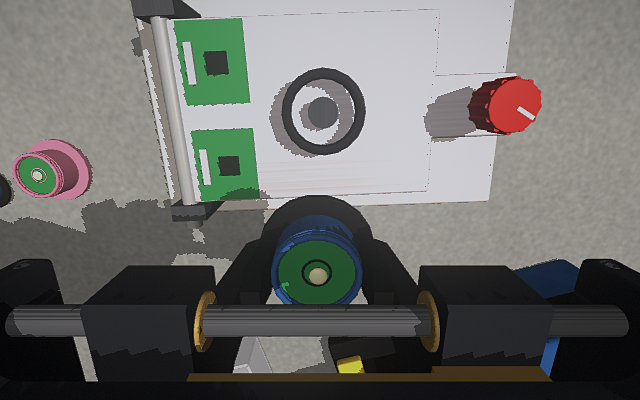

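The ring shows at about (323,111), the knob at (505,103), the held level's vial at (318,272).

```bash
python3 - <<'E'
from h import *
from scipy.optimize import least_squares
def ringfit(img,c,rad,thr,mn):
    g=(img.max(2)<thr).astype(np.uint8); m=np.zeros_like(g); cv2.circle(m,(int(c[0]),int(c[1])),rad,1,-1); g&=m
    cs,_=cv2.findContours(g,cv2.RETR_EXTERNAL,cv2.CHAIN_APPROX_NONE); k=max(cs,key=cv2.contourArea)
    return cv2.fitEllipse(cv2.convexHull(k))
obs=[]
for n,c,rad,thr in(("wrist",(323,111),52,70),("top",(250,190),17,70),("scene",(383,229),20,70)):
    img,K,wc,_=snap(n); e=ringfit(img,c,rad,thr,0); print(n,np.round(e[0],1),np.round(e[1],1),round(e[2]),[np.round(ray(e[0],z,K,wc),4) for z in(.080,.085)])
    obs.append((e[0],K,wc))
    if n=="wrist":
        h,s,v=cv2.split(hsv(img)); b=blob((h>40)&(h<85)&(s>100)|(s<60)&(v>150),(318,270),36); zt=r.get_state()["tool_pos"][2]
        cs,_=cv2.findContours(((h>40)&(h<85)&(s>100)).astype(np.uint8)[230:320,260:380].copy(),0,1); k=max(cs,key=cv2.contourArea); e2=cv2.fitEllipse(cv2.convexHull(k)); uv=(e2[0][0]+260,e2[0][1]+230)
        print("vial",uv,e2[1],totool(ray(uv,zt+.019,K,wc)),totool(ray(uv,zt+.016,K,wc)))
        kb=blob(((h<8)|(h>172))&(s>130),(510,103),45);print("knob",kb,ray(kb,.1,K,wc))
f=lambda p:np.concatenate([(np.array(proj(p,K,wc))-o) for o,K,wc in obs])
s=least_squares(f,[.56,.133,.083]);print(s.x,s.fun)
print(totool(s.x))
E
```

```text
wrist [322.6 111. ] [83.  86.5] 3 [array([0.5577, 0.1356, 0.08  ]), array([0.5576, 0.1355, 0.085 ])]
vial (316.3606414794922, 272.5567169189453) (65.49905395507812, 77.40116882324219) [  2.30953336  -0.39241684 -18.99970877] [  0.53714816  -0.39629944 -15.99968692]
knob (np.float64(509.9092717867091), np.float64(103.12017508953443), 2513) [0.58895168 0.26155008 0.1       ]
top [241.9 181.8] [10.1 25. ] 46 [array([0.5805, 0.1529, 0.08  ]), array([0.58  , 0.1522, 0.085 ])]
scene [381.6 225.1] [29.9 40. ] 73 [array([0.5551, 0.1311, 0.08  ]), array([0.5586, 0.1312, 0.085 ])]
[0.55924465 0.13625023 0.09359742] [ 1.78304994  2.28596496  6.04568143  7.8132471   2.4784669  -1.42713917]
[69.94228212  4.72519895 86.07569376]
```

```bash
python3 -m pendant '[[1,[18,1,8],[0,0,0]],[1,[18,2,9],[0,0,0]],[1,[18,1,10],[0,0,0]],[1,[16.5,1,10],[0,0,0]],[1,[0,0,10],[0,0,0]],[1,[0,0,10],[0,0,0]],[1,[0,1.5,10],[2.5,0,0]],[1,[0,0,0],[0,0,0]]]'
python3 -m pendant '[[1,[0,0,0],[0,0,0]],[1,[0,0,0],[0,0,0]]]'
python3 - <<'E'
from h import *
print(totool([.5577,.1356,.083]),r.get_state()["contact_force"])
snap("wrist","w3"); img,K,wc,_=snap("scene"); cv2.imwrite("pics/s3.png",cv2.resize(img[160:300,300:480,::-1],None,fx=4,fy=4))
E
```

```text
clock: 7.65
tool_pos: [0.5597, 0.1399, 0.1119]
eef_rot: [0.141, 0.99, -0.021, -0.003]
contact_force: [0.1, -0.4, -1.3]
opening: 0.497
finger_force: 20.0
clock: 7.9
tool_pos: [0.5595, 0.1384, 0.1131]
eef_rot: [0.142, 0.99, -0.021, -0.003]
contact_force: [-0.5, -0.3, -1.6]
opening: 0.497
finger_force: 20.0
[ 0.93691941 -1.93779813 30.18293873] [-0.50692906 -0.28078823 -1.63268026]
```

View pics/w3.png

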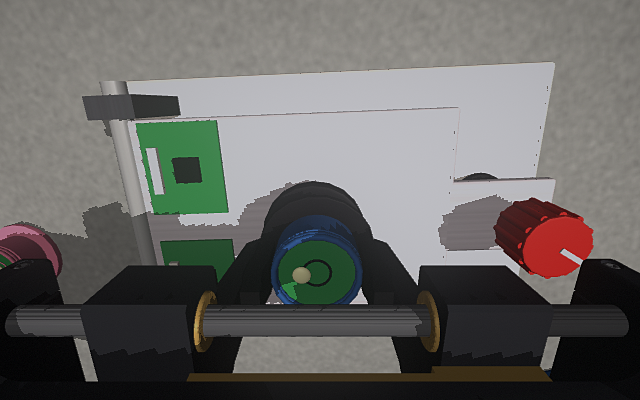

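```bash
python3 -m pendant '[[1,[0,-1.5,4],[0,0,0]],[1,[0,0,4],[0,0,0]],[1,[0,0,4],[0,0,0]],[1,[0,0,2],[0,0,0]],[1,[0,0,1],[0,0,0]],[1,[0,0,0],[0,0,0]],[1,[0,0,0],[0,0,0]]]'
```

```text
clock: 8.88
tool_pos: [0.5586, 0.1371, 0.0979]
eef_rot: [0.142, 0.99, -0.021, -0.003]
contact_force: [-0.8, -0.5, -2.8]
opening: 0.498
finger_force: 20.0
```

```bash
python3 -m pendant '[[1,[0,0,1],[0,0,0]],[1,[0,0,1],[0,0,0]],[1,[0,0,0],[0,0,0]],[1,[0,0,0],[0,0,0]]]'; python3 -m pendant '[[1,[0,0,1],[0,0,0]],[1,[0,0,1],[0,0,0]],[1,[0,0,0],[0,0,0]],[1,[0,0,0],[0,0,0]]]'
```

```text
clock: 9.38
tool_pos: [0.5585, 0.137, 0.0959]
eef_rot: [0.142, 0.99, -0.021, -0.003]
contact_force: [0.3, 0.6, -0.7]
opening: 0.495
finger_force: 20.0
clock: 9.88
tool_pos: [0.5585, 0.1369, 0.0939]
eef_rot: [0.142, 0.99, -0.021, -0.003]
contact_force: [-0.3, -0.1, 2.5]
opening: 0.491
finger_force: 20.0
```

```bash
python3 -m pendant '[[0.3,[0,0,0],[0,0,0]],[0,[0,0,0],[0,0,0]],[-0.4,[0,0,0],[0,0,0]],[-0.4,[0,0,0],[0,0,0]],[-0.4,[0,0,0],[0,0,0]],[-0.4,[0,0,0],[0,0,0]]]'; python3 -m pendant '[[-0.6,[0,0,-15],[0,0,0]],[-0.6,[0,0,-25],[0,0,0]],[-0.6,[0,0,-25],[0,0,0]],[-0.6,[0,0,-15],[0,0,0]],[-0.6,[10,0,0],[-2.5,0,0]],[-0.6,[0,0,0],[0,0,0]],[-0.6,[0,0,0],[0,0,0]],[-0.6,[0,0,0],[0,0,0]]]'
python3 - <<'E'
from h import *
img,K,wc,_=snap("wrist","w4"); st=r.get_state()
print(proj([.5577,.1356,.12],K,wc),st["tool_pos"],st["q"],totool([.589,.2615,.106]))
h,s,v=cv2.split(hsv(img));kb=blob(((h<8)|(h>172))&(s>130),proj([.589,.2615,.1],K,wc),60);print("knob",kb,ray(kb,.1,K,wc))
E
```

```text
clock: 10.62
tool_pos: [0.5584, 0.1369, 0.0938]
eef_rot: [0.142, 0.99, -0.022, -0.003]
contact_force: [-0.2, 0.4, 0.3]
opening: 0.698
finger_force: 0.0
clock: 11.62
tool_pos: [0.5501, 0.1433, 0.1735]
eef_rot: [0.142, 0.99, -0.0, -0.0]
contact_force: [-0.4, -0.5, -0.5]
opening: 0.801
finger_force: 0.0
(np.float64(309.09986094339445), np.float64(233.19612596700574)) [0.55004249 0.14322239 0.17351515] [-0.18978171  0.70696757 -0.24720159  1.80189183  0.26072096  0.66471932
  0.69992291] [ -4.19808748 124.46804034  67.49562227]
knob (np.float64(483.2636815920398), np.float64(217.93532338308458), 1809) [0.5908671  0.26261304 0.1       ]
```

View pics/w4.png

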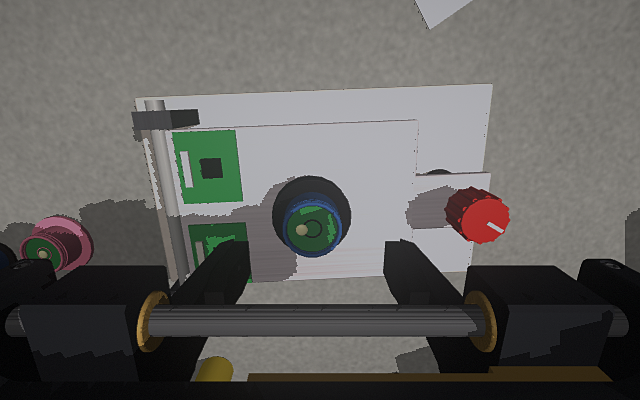

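Level is seated; bubble at (301,231) against mark centre (312,228), toward the hinge as expected. Now over the knob.

```bash
python3 -m pendant '[[-0.8,[-1,30,0],[0,0,0]],[-0.8,[-1,32,0],[0,0,0]],[-0.8,[-1,32,0],[0,0,0]],[-0.8,[-1.5,31,0],[0,0,0]],[-0.8,[0,0,0],[0,0,0]],[-0.8,[0,0,0],[0,0,0]]]'
python3 - <<'E'
from h import *
img,K,wc,_=snap("wrist"); st=r.get_state()
c=proj([.589,.262,.106],K,wc)
h,s,v=cv2.split(hsv(img));m=(((h<8)|(h>172))&(s>130)).astype(np.uint8)
cs,_=cv2.findContours(m,0,1);k=max(cs,key=cv2.contourArea);print(c,cv2.boundingRect(k),cv2.contourArea(k),[totool(ray(blob(m>0,c,60),z,K,wc)) for z in(.106,.095)])
img=cv2.imread("pics/w4.png")[195:265,275:350]; cv2.imwrite("pics/w4c.png",cv2.resize(img,None,fx=7,fy=7,interpolation=cv2.INTER_CUBIC))
E
```

```text
clock: 12.42
tool_pos: [0.589, 0.2604, 0.1733]
eef_rot: [0.142, 0.99, -0.001, -0.0]
contact_force: [-0.1, -0.5, -0.2]
opening: 0.898
finger_force: 0.0
(np.float64(318.79920865707044), np.float64(213.21875725624423)) (292, 189, 53, 50) 1712.0 [array([ 0.78342411,  1.47047537, 67.38261063]), array([-3.17484582,  1.52705006, 78.38178661])]
```

View pics/w4c.png

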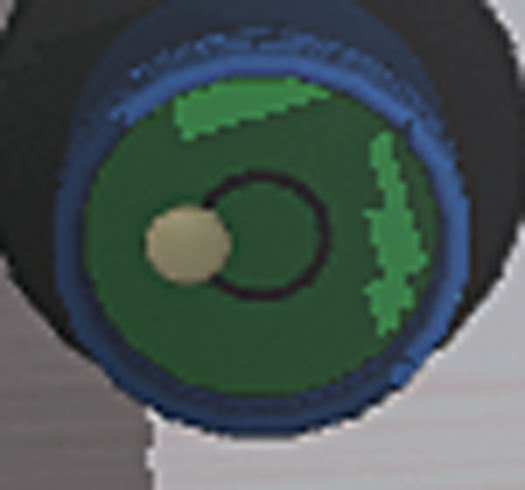

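Crop: mark centre (260,236), bubble (188,245), mark 135 px ≙ 13 mm → 7 mm off → about 0.93 rad (53°) clockwise.

```bash
python3 -m pendant '[[-0.8,[-0.5,1.5,20],[0,0,0]],[-0.8,[0,0,25],[0,0,0]],[-0.8,[0,0,25],[0,0,0]],[-0.8,[0,0,21],[0,0,0]],[-0.8,[0,0,0],[0,0,0]],[1,[0,0,0],[0,0,0]],[1,[0,0,0],[0,0,0]],[1,[0,0,0],[0,0,0]]]' 40
python3 -m pendant '[[1,[0,0,0],[0,0,0]],[1,[0,0,0],[0,0,0]],[1,[0,0,0],[0,0,0]],[1,[0,0,0],[0,0,0]],[1,[0,0,0],[0,0,0]],[1,[0,0,0],[0,0,0]]]'
```

```text
clock: 13.48
tool_pos: [0.5906, 0.2632, 0.0835]
eef_rot: [0.142, 0.99, 0.0, 0.001]
contact_force: [0.4, -0.4, 0.0]
opening: 0.585
finger_force: 0.0
clock: 14.22
tool_pos: [0.5898, 0.2613, 0.0829]
eef_rot: [0.142, 0.99, -0.001, -0.0]
contact_force: [-2.3, -4.2, 5.8]
opening: 0.396
finger_force: 40.0
```

```bash
python3 -m pendant '[[1,[0,0,0],[0,0,8]],[1,[0,0,0],[0,0,8]],[1,[0,0,0],[0,0,8]],[1,[0,0,0],[0,0,8]],[1,[0,0,0],[0,0,8]],[1,[0,0,0],[0,0,8]],[1,[0,0,0],[0,0,0]],[1,[0,0,0],[0,0,0]]]'
python3 -m pendant '[[1,[0,0,0],[0,0,0]],[1,[0,0,0],[0,0,0]],[1,[0,0,0],[0,0,0]],[1,[0,0,0],[0,0,0]],[1,[0,0,0],[0,0,0]],[1,[0,0,0],[0,0,0]],[1,[0,0,0],[0,0,0]],[1,[0,0,0],[0,0,0]]]'
python3 - <<'E'
from h import *
for n in("wrist","scene","top"):
    img,K,wc,_=snap(n,n+"5"); print(n,proj([.5577,.1356,.123],K,wc))
print(r.get_state()["moment"])
a=[]
for n in("wrist","scene","top"):
    img=cv2.imread(f"pics/{n}5.png"); 
    import h
    K,wc=snap(n)[1:3]; u,v=map(int,proj([.5577,.1356,.123],K,wc)); d=35 if n=="wrist" else 14
    p=cv2.copyMakeBorder(img,50,50,50,50,0); u=min(max(u,0),639);v=min(max(v,0),399)
    a.append(cv2.resize(p[v+50-d:v+50+d,u+50-d:u+50+d],(260,260),interpolation=cv2.INTER_CUBIC))
cv2.imwrite("pics/c5.png",np.hstack(a))
E
```

```text
clock: 15.22
tool_pos: [0.5905, 0.2621, 0.083]
eef_rot: [0.532, 0.847, -0.0, 0.0]
contact_force: [-0.5, -4.6, 4.6]
opening: 0.399
finger_force: 40.0
clock: 16.23
tool_pos: [0.5905, 0.2621, 0.0829]
eef_rot: [0.532, 0.847, -0.0, 0.0]
contact_force: [-1.3, -5.2, 5.1]
opening: 0.397
finger_force: 40.0
wrist (np.float64(146.78665234917744), np.float64(476.3670420560327))
scene (np.float64(385.2838712763212), np.float64(215.80330926630478))
top (np.float64(246.60539442515483), np.float64(189.08421041465698))
[-1.06768937  0.39108178 -0.05908264]
```

View pics/c5.png

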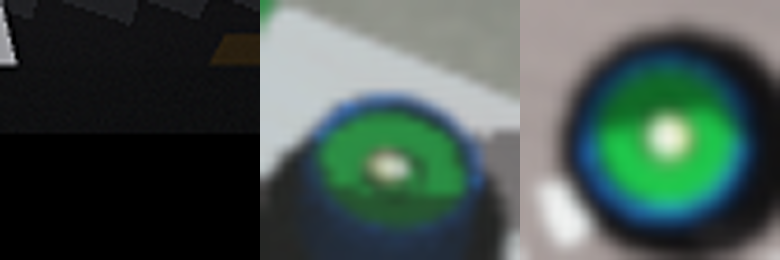

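Bubble is nearly central, still slightly toward the hinge (left in the scene crop). Turn 5° more, release, look from above.

```bash
python3 -m pendant '[[1,[0,0,0],[0,0,5]],[1,[0,0,0],[0,0,0]],[1,[0,0,0],[0,0,0]],[1,[0,0,0],[0,0,0]],[-0.8,[0,0,0],[0,0,0]],[-0.8,[0,0,0],[0,0,0]],[-0.8,[0,0,0],[0,0,0]],[-0.8,[0,0,0],[0,0,0]]]'
python3 -m pendant '[[-0.8,[0,0,0],[0,0,0]],[-0.8,[0,0,-25],[0,0,0]],[-0.8,[0,0,-30],[0,0,0]],[-0.8,[0,0,-35],[0,0,0]],[-0.8,[0,0,0],[0,0,-10]],[-0.8,[0,0,0],[0,0,-10]],[-0.8,[0,0,0],[0,0,-10]],[-0.8,[0,0,0],[0,0,-10]]]'
python3 - <<'E'
from h import *
st=r.get_state();print(totool([.5577,.1356,.127]),st["q"])
E
```

```text
clock: 17.52
tool_pos: [0.59, 0.2635, 0.0826]
eef_rot: [0.568, 0.823, 0.0, -0.0]
contact_force: [-0.5, 0.1, -0.5]
opening: 0.828
finger_force: 0.0
clock: 18.52
tool_pos: [0.5901, 0.2629, 0.1728]
eef_rot: [0.25, 0.968, 0.0, 0.0]
contact_force: [1.1, 0.1, -0.5]
opening: 0.896
finger_force: 0.0
[ -33.30815191 -127.06275081   45.78046279] [-0.40925582  0.79314843 -0.15173174  1.56083115  0.15100766  0.79898737
  0.44306289]
```

```bash
python3 -m pendant '[[0,[-7,-32,0],[0,0,0]],[1,[-9,-32,0],[0,0,0]],[1,[-9,-32,0],[0,0,0]],[1,[-8,-31,0],[0,0,0]],[1,[0,0,0],[0,0,-6]],[1,[0,0,0],[0,0,-7]],[1,[0,0,0],[0,0,0]],[1,[0,0,0],[0,0,0]]]'
python3 -m pendant '[[1,[0,0,0],[0,0,0]],[1,[0,0,0],[0,0,0]],[1,[0,0,0],[0,0,0]],[1,[0,0,0],[0,0,0]]]' 20
python3 - <<'E'
from h import *
img,K,wc,_=snap("wrist","w6"); st=r.get_state()
u,v=map(int,proj([.5577,.1356,.125],K,wc));print(u,v,st["tool_pos"],totool([.5577,.1356,.125]))
h,s,vv=cv2.split(hsv(img))
g=((h>40)&(h<85)&(s>100)).astype(np.uint8);g[:v-50]=0;g[v+50:]=0;g[:,:u-50]=0;g[:,u+50:]=0
k=max(cv2.findContours(g,0,1)[0],key=cv2.contourArea);e=cv2.fitEllipse(cv2.convexHull(k));b=blob((s<90)&(vv>130),e[0],int(e[1][0]*.42))
P=ray(e[0],.124,K,wc);B=ray(b,.124,K,wc);print("vial",e,P,totool(P),"bub",b,(B-P)*1000)
cv2.imwrite("pics/w6c.png",cv2.resize(img[v-40:v+40,u-40:u+40,::-1],None,fx=7,fy=7,interpolation=cv2.INTER_CUBIC))
E
```

```text
clock: 19.52
tool_pos: [0.5568, 0.1361, 0.1728]
eef_rot: [0.143, 0.99, 0.0, 0.0]
contact_force: [-0.1, 0.2, 0.3]
opening: 0.018
finger_force: 0.0
clock: 20.02
tool_pos: [0.5567, 0.1361, 0.1727]
eef_rot: [0.142, 0.99, 0.0, -0.0]
contact_force: [0.4, 0.7, 0.1]
opening: 0.003
finger_force: 0.0
316 225 [0.55669954 0.13611918 0.17269389] [-1.1097564  -0.21775028 47.69379645]
vial ((316.4897766113281, 219.3357391357422), (46.720157623291016, 51.81105422973633), 90.25584411621094) [0.55408657 0.13685486 0.124     ] [ 2.71061913e+00 -2.89037696e-02  4.86940963e+01] bub (np.float64(314.40909090909093), np.float64(218.22727272727272), 44) [-1.15475963 -1.11600427  0.        ]
```

View pics/w6c.png

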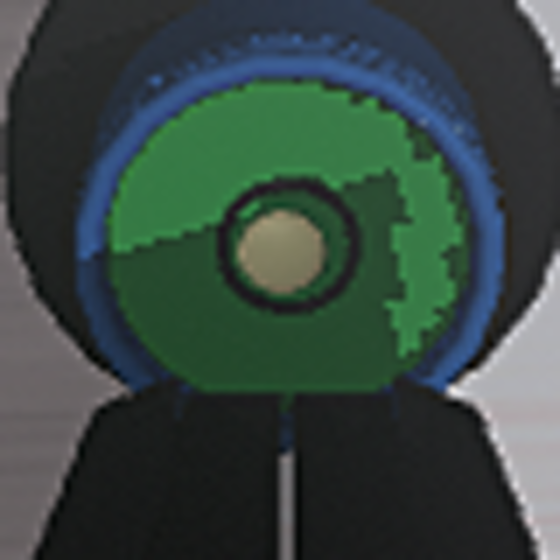

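Bubble at (280,252) vs mark centre (288,245): about 1 mm off, inside the ring mark. Now press down.

```bash
python3 -m pendant '[[1,[-1,0,12],[0,0,0]],[1,[0,0,15],[0,0,0]],[1,[0,0,12],[0,0,0]],[1,[0,0,9],[0,0,0]],[1,[0,0,2],[0,0,0]],[1,[0,0,0],[0,0,0]],[1,[0,0,0],[0,0,0]],[1,[0,0,0],[0,0,0]]]'
python3 -m pendant '[[1,[0,0,2],[0,0,0]],[1,[0,0,1],[0,0,0]],[1,[0,0,1],[0,0,0]],[1,[0,0,1],[0,0,0]],[1,[0,0,0],[0,0,0]],[1,[0,0,0],[0,0,0]],[1,[0,0,0],[0,0,0]],[1,[0,0,0],[0,0,0]]]'
```

```text
clock: 21.08
tool_pos: [0.5579, 0.1359, 0.1231]
eef_rot: [0.142, 0.99, 0.0, 0.0]
contact_force: [0.0, -0.2, -1.4]
opening: 0.005
finger_force: 0.0
clock: 22.08
tool_pos: [0.5577, 0.1358, 0.1177]
eef_rot: [0.142, 0.99, 0.0, 0.0]
contact_force: [0.5, -0.2, 0.6]
opening: 0.002
finger_force: 0.0
```

```bash
python3 -m pendant '[[1,[0,0,1],[0,0,0]],[1,[0,0,1],[0,0,0]],[1,[0,0,0],[0,0,0]],[1,[0,0,0],[0,0,0]],[1,[0,0,0],[0,0,0]],[1,[0,0,0],[0,0,0]]]'
python3 -m pendant '[[1,[0,0,1],[0,0,0]],[1,[0,0,1],[0,0,0]],[1,[0,0,0],[0,0,0]],[1,[0,0,0],[0,0,0]],[1,[0,0,0],[0,0,0]],[1,[0,0,0],[0,0,0]]]'
```

```text
clock: 22.82
tool_pos: [0.5578, 0.1358, 0.1158]
eef_rot: [0.142, 0.99, 0.0, 0.0]
contact_force: [-0.9, -0.2, 3.1]
opening: 0.005
finger_force: 1.4
clock: 23.58
tool_pos: [0.5578, 0.1358, 0.1139]
eef_rot: [0.142, 0.99, 0.0, 0.0]
contact_force: [-1.4, -0.2, 4.9]
opening: 0.005
finger_force: 2.8
```

```bash
python3 -m pendant '[[1,[0,0,1],[0,0,0]],[1,[0,0,0.5],[0,0,0]],[1,[0,0,0],[0,0,0]],[1,[0,0,0],[0,0,0]],[1,[0,0,0],[0,0,0]],[1,[0,0,0],[0,0,0]],[1,[0,0,0],[0,0,0]],[1,[0,0,0],[0,0,0]]]'
python3 -m pendant '[[1,[0,0,0],[0,0,0]],[1,[0,0,0],[0,0,0]],[1,[0,0,0],[0,0,0]],[1,[0,0,0],[0,0,0]],[1,[0,0,0],[0,0,0]],[1,[0,0,0],[0,0,0]],[1,[0,0,0],[0,0,0]],[1,[0,0,0],[0,0,0]]]'
python3 - <<'E'
from h import *
img,K,wc,_=snap("wrist"); u,v=map(int,proj([.5577,.1356,.115],K,wc))
cv2.imwrite("pics/w7.png",cv2.resize(img[v-60:v+60,u-60:u+60,::-1],None,fx=5,fy=5,interpolation=cv2.INTER_CUBIC))
E
```

```text
clock: 24.58
tool_pos: [0.5578, 0.1358, 0.1127]
eef_rot: [0.142, 0.99, 0.0, 0.0]
contact_force: [-2.0, -0.4, 6.6]
opening: 0.003
finger_force: 3.7
clock: 25.58
tool_pos: [0.5578, 0.1358, 0.1126]
eef_rot: [0.142, 0.99, 0.0, 0.0]
contact_force: [-2.0, -0.5, 7.7]
opening: 0.007
finger_force: 3.7
```

View pics/w7.png

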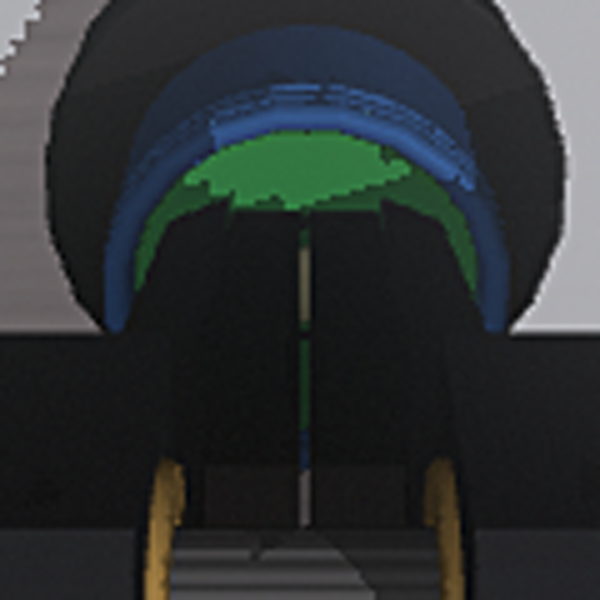

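The level is flat in its ring with the fingertips centred on it, at about 7 N and roughly 5 mm sunk. The fingertips hide most of the bubble.

```bash
python3 -c "
from plant import r
print(r.finish_job())"
```

```text
the job is handed in; nothing more can be done
None
```

The job is handed in: the level is seated and was let go, the plate was levelled with the bubble about 1 mm off centre at the last clear look, and the closed fingertips hold the level pressed at about 7 N, roughly 5 mm down (estimated from the force and the arm's travel); the fingertips hid the bubble during the press, and no verdict came back.

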